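# Sweep the charger switches off

### The arm

A 7-joint arm with a two-finger parallel gripper is mounted at the origin on the work surface. World frame = base frame: x ahead of the robot, y to its left, z up, the work surface at z = 0. Lengths are in m, angles in rad, forces in N, time in s.
With the tool pointing down it reaches from about 0.4 to 0.9 m from the base axis. Payload 5.6 kg.
Tool frame: the origin (TCP) lies at the very end of the fingers, on their centre line; the grasp point (between the pads) lies 19 mm behind it; z points along the fingers, y is the direction in which the jaws open and shut (so a half turn about z gives the same grasp; the last joint's range is limited). The gripper opens to 92 mm and grips with 3 to 60 N. Pads are 20 mm wide; open, the fingers measure 128 mm over their backs; the gripper's body (75 mm by 189 mm) begins 69 mm behind the grasp point.
Start: joints at [1.276, 0.468, -0.012, 1.603, 0.006, 1.071, -0.056], TCP at [0.162, -0.63, 0.215] pointing down, gripper open.
Joint ranges: [-2.53, 2.53], [-0.31, 2.02], [-1.57, 1.55], [0.28, 2.44], [-1.29, 4.43], [0.15, 1.84], [-2.92, 2.92]. Speed limits (rad/s): [2.57, 2.57, 3.14, 3.14, 3.14, 3.14, 3.14].

### API

Orientations are given as a unit quaternion [w, x, y, z].
In Python, from bench import arm gives the robot as it stands.
- The arm moves only by the tool play_rows, never from a script. Its argument "commands" is a list of rows, each an object of numbers: "tx", "ty", "tz": the shift along the tool's x, y, z in mm; "ax", "ay", "az": the turn, a rotation vector about the tool's x, y, z in degrees; "claw": the opening, from 0 (shut) to 1 (fully open). A call has 1 to 8 rows; each row shifts and turns the commanded pose from where the row before left it, along the tool's axes as they then stand; what a row does not reach is not made up. A row lasts 1/10 s, in which the tool goes at most 50 mm and 8.59 degrees, less where a joint would pass 70% of its speed; a pose out of reach is approached as far as the arm can. A call with a gripper value outside its range is refused whole. The fingers move at their own pace and stop on an object; "squeeze" is the grip in N (left out, the last holds). Time passes only in rows, so rows that do not move let the fingers close. It gives the time, the measured TCP pose, the force and the opening at its end, in the units of the state.
- arm.read_state(): the state, without advancing time (a new reading comes with each control period).
- arm.get_image(name): name is "scene" or "top" or "wrist"; returns a dict with "img" (480x640x3 uint8, red, green, blue), "vertical_fov" (degrees; the focal length in pixels is half the picture's height over the tangent of half this angle, whatever the lens; pixels are square), "cx", "cy" (the principal point, pixels), "k1" (the pictures are not rectified: a ray, as slopes to the right and down, at radius r is drawn at 1 + k1 r^2 times it, then the intrinsics apply), "R" (3x3) and "t" (3): a world point X has camera coordinates R X + t. Camera axes: x right, y down, z forward; pixel columns grow to the right and rows downward; lengths in m; the calibration is good to about 2 mm. A picture is of the moment at which its call begins. There is no depth.
- arm.job_done(): hands the job in, once; it reports no verdict.
The state is a dict: "time": time; "qpos": joint angles; "joint_vel": joint speeds; "effort": joint torques, N m; "position": TCP position; "orientation": TCP orientation; "contact_force": force on the tool from outside, world axes, zero at the start; "torque": the same for the moment, N m; "gripper_width": opening from 0.0 (shut) to 1.0 (fully open).
Only numpy, scipy, OpenCV 4.12 (cv2) and the standard library are available. Lean on these libraries where they do the work, as an engineer would, in place of code of your own. Each camera call takes 0.05 s, during which the arm holds its last target. There are 200 camera calls.

### The job

Switch off all three orange toggles of the white switch strip on the desk with one continuous drag of a closed gripper's fingertips along the row, from the robot's right to its left (starting at the end towards which the toggles lean slightly) and not lifting the fingers away before the last toggle is over. Leave the black switch strip, which feeds the monitor, untouched, and finish clear of everything.

Things in the scene. Friction and masses are not known exactly. Their poses are not given: they have to be found in the camera images.
- white_strip: white switch strip fixed to the desk, 50 x 210 x 32 mm, three orange toggles in a row along its y; origin: centre of its underside. At yaw 0 its +y points to the robot's left. Toggles pivot 34 mm above the desk on the centre line at y = -68, 0, +68 mm. A fingertip dragged on the centre line towards +y, 54 to 67 mm above the desk (60 is best), tips each over and passes above it
- toggle1 (a joint): orange paddle toggle of the white strip, first in the drag, pivot at y = -68 mm in the strip's frame. rad: 0 = on, nearly upright, leaning 20 deg to the strip's -y end; 0.35 = upright; 1.55 = off, tipped 69 deg to +y. It moves freely (under 0.3 N at the tip); past upright it falls to that side by its own weight. Paddle 40 mm long, 22 wide across the row, 6 thick. Tip above the desk: 72 mm on, 51 mm off; along the row from the pivot: 14 mm on, 38 mm off
- toggle2 (a joint): orange paddle toggle of the white strip, the middle one, pivot at y = 0 mm in the strip's frame. rad: 0 = on, nearly upright, leaning 20 deg to the strip's -y end; 0.35 = upright; 1.55 = off, tipped 69 deg to +y. It moves freely (under 0.3 N at the tip); past upright it falls to that side by its own weight. Same size as toggle1
- toggle3 (a joint): orange paddle toggle of the white strip, last in the drag, pivot at y = +68 mm in the strip's frame. rad: 0 = on, nearly upright, leaning 20 deg to the strip's -y end; 0.35 = upright; 1.55 = off, tipped 69 deg to +y. It moves freely (under 0.3 N at the tip); past upright it falls to that side by its own weight. Same size as toggle1
- black_strip: black plastic switch strip fixed to the desk, otherwise identical to the white one, also with three orange toggles on; to be left untouched. 50 x 210 x 32 mm, toggles up to 72 mm above the desk; origin at the centre of its underside, y along its row
Mind the look-alikes: they are no part of the job. Of the things that look like the white_strip, the smallest one is meant.

How it is judged:
On the way, in this order (a step that is already met when the one before it is completed fails the run):
1. the first toggle of the white strip is over to off (value of joint toggle1 above 1.2 rad), for 0.04 s.
2. the middle toggle of the white strip is over to off (value of joint toggle2 above 1.2 rad), for 0.04 s.
3. the last toggle of the white strip is over to off (value of joint toggle3 above 1.2 rad), for 0.04 s.
At the end, for the whole second after the job is handed in: all three toggles of the white strip rest at off (beyond 1.35 rad of 1.55) (value of joint each of toggle1, toggle2, toggle3 above 1.35 rad and velocity of joint each of toggle1, toggle2, toggle3 below 0.3 rad/s); the robot touches nothing.
It fails at once if the robot touches the black strip or its toggles with more than 0.1 N (contact force between any of the fingers, the arm and black_strip above 0.1 N).
It fails at once if the fingers are lifted away (grasp point more than 130 mm above the desk) after the first toggle is off and before the last one is (value of joint toggle1 above 1.2 rad and not (value of joint toggle3 above 1.2 rad) and z of the grasp point in the frame of white_strip above 0.13 m).
It also fails if it takes over 29 s, if anything falls off the work surface, if the arm or the gripper's body presses on something with over 40 N, if the wrist force passes 120 N, or if a joint passes its speed limit or range.

## Working session

There is one attempt and no reset: what is moved stays moved. The work goes in short steps, Python scripts to look and compute and a tool call to move; the robot and the scene stay as the last step left them, time stands still between calls to the robot, and variables do not carry over. Pictures are saved under pics/ and viewed, about 8 in all and at most 12, crops included, and the job is handed in when it is done.

Besides the shell and the picture viewer there is one more tool, called after "Emit:" as name([rows], argument=value, ...), one row to a line, values as JSON. play_rows: Moves the arm, as the interface text tells. Its arguments: {"type":"object","properties":{"commands":{"type":"array"},"squeeze":{"type":"number"}},"required":["commands"]}

```bash
mkdir -p pics
cat > h.py <<'E'
import numpy as np, cv2
from bench import arm
def K(c):
    f=240/np.tan(np.radians(c["vertical_fov"])/2); return f
def ray(c,u,v,z):
    f=K(c); k=c["k1"]
    d=np.array([(u-c["cx"])/f,(v-c["cy"])/f]); s=d.copy()
    for _ in range(30): s=d/(1+k*(s@s))
    R=np.array(c["R"]);t=np.array(c["t"])
    o=-R.T@t; w=R.T@np.array([s[0],s[1],1.]); return o+w*(z-o[2])/w[2]
E
python3 - <<'E'
from h import *
import pickle
for n in("top","scene"):
    c=arm.get_image(n); pickle.dump(c,open(n+".pkl","wb")); cv2.imwrite(f"pics/{n}1.png",c["img"][:,:,::-1])
    print(n,c["vertical_fov"],c["k1"],-np.array(c["R"]).T@np.array(c["t"]))
print(arm.read_state())
E
```

```text
top 53.85043339448839 -0.01472390124928686 [0.28848774 0.03294148 0.91829199]
scene 43.62896837837594 -0.19004371894507022 [1.27091123 0.2505497  0.68548696]
{'time': 0.1, 'qpos': array([ 1.2760015 ,  0.4682785 , -0.01161734,  1.60353426,  0.00600412,
        1.07142348, -0.05629624]), 'joint_vel': array([ 0.00027681, -0.00059456, -0.00051567, -0.00139007, -0.00019645,
       -0.00013564, -0.00128319]), 'effort': array([ 4.70757368e-04, -5.21645379e+01, -1.26179642e-02, -2.44367409e+01,
       -5.67535241e-02,  1.40782140e-02,  4.67499081e-05]), 'position': array([ 0.16175055, -0.62899907,  0.21374138]), 'orientation': array([-7.89057509e-04,  9.92087934e-01,  1.25542359e-01, -1.56981861e-04]), 'contact_force': array([-0.16107337, -0.27159305, -0.35766837]), 'torque': array([-0.08642923,  0.00425642,  0.05373095]), 'gripper_width': 1.0004110503015595}
```

View pics/top1.png

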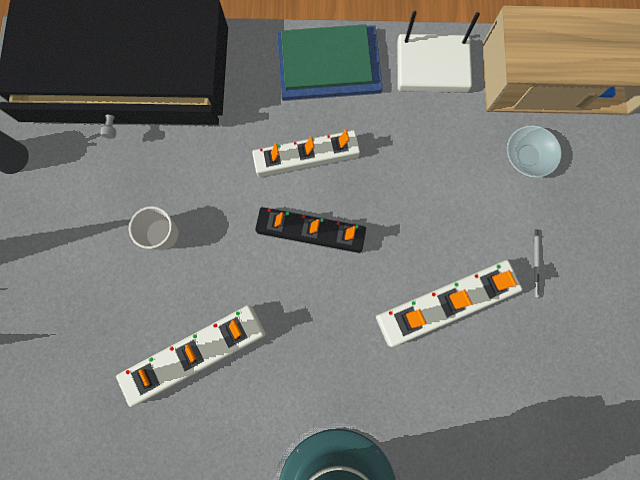

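View pics/scene1.png

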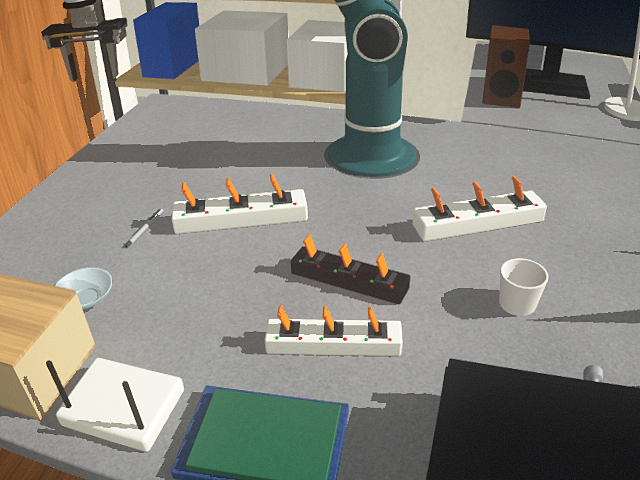

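The top view shows three white strips and one black. The white strip at about (306,152) px is about 105 px long, like the black one, and the other two are clearly longer. Its toggles lean to image right, which is the robot's right. Next I'll localize it.

Run:
```python
from h import *
import pickle
c=pickle.load(open("top.pkl","rb"));im=c["img"]
s=pickle.load(open("scene.pkl","rb"))["img"]
a=cv2.resize(im[115:260,240:380],None,fx=5.5,fy=4.1,interpolation=cv2.INTER_CUBIC)
cv2.imwrite("pics/crop.png",cv2.resize(im[120:190,240:375],None,fx=5.9,fy=5.9,interpolation=cv2.INTER_CUBIC)[:,:,::-1])
hsv=cv2.cvtColor(im,cv2.COLOR_RGB2HSV).astype(int)
for nm,(x0,x1,y0,y1) in dict(A=(245,370,125,180),B=(110,270,300,410),C=(370,525,255,350)).items():
    h=hsv[y0:y1,x0:x1]
    m=((h[...,2]>205)&(h[...,1]<40)).astype(np.uint8)
    p=np.argwhere(m)[:,::-1]+[x0,y0]
    r=cv2.minAreaRect(p.astype(np.float32)); b=cv2.boxPoints(r)
    P=np.array([ray(c,u,v,.032) for u,v in b])
    print(nm,r,[np.linalg.norm(P[i]-P[i-1]).round(3) for i in range(2)],P.mean(0).round(4)); print(P.round(4))
# pivots: red/green LEDs
for nm,(x0,x1,y0,y1) in dict(A=(245,370,125,180),K=(250,375,200,255)).items():
  h=hsv[y0:y1,x0:x1]
  for col,m in dict(red=((h[...,0]>170)|(h[...,0]<5))&(h[...,1]>110),green=(h[...,0]>45)&(h[...,0]<85)&(h[...,1]>90),orange=(h[...,0]>8)&(h[...,0]<20)&(h[...,1]>150)).items():
    n,l,st,ce=cv2.connectedComponentsWithStats(m.astype(np.uint8))
    for i in range(1,n):
        if st[i,4]>2: print(nm,col,st[i,4],(ce[i]+[x0,y0]).round(1),ray(c,*(ce[i]+[x0,y0]),.033 if col!="orange" else .055).round(4))
```

```text
A ((305.0, 151.00001525878906), (22.35723876953125, 104.33378601074219), 78.69007110595703) [np.float64(0.046), np.float64(0.208)] [0.6319 0.0738 0.032 ]
[[ 0.6312  0.1799  0.032 ]
 [ 0.6783 -0.0224  0.032 ]
 [ 0.6322 -0.0314  0.032 ]
 [ 0.586   0.1691  0.032 ]]
B ((187.64230346679688, 355.339599609375), (34.182472229003906, 151.2382049560547), 61.55707550048828) [np.float64(0.062), np.float64(0.272)] [0.2347 0.2771 0.032 ]
[[0.1936 0.4118 0.032 ]
 [0.3287 0.176  0.032 ]
 [0.2744 0.1433 0.032 ]
 [0.1421 0.3773 0.032 ]]
C ((448.2327880859375, 303.0431213378906), (34.13967514038086, 144.56838989257812), 66.80140686035156) [np.float64(0.061), np.float64(0.276)] [ 0.3393 -0.2019  0.032 ]
[[ 0.3124 -0.0642  0.032 ]
 [ 0.4238 -0.3163  0.032 ]
 [ 0.3649 -0.3385  0.032 ]
 [ 0.256  -0.0888  0.032 ]]
A red 6 [328.2 136.2] [0.6633 0.0289 0.033 ]
A red 6 [294.7 142.8] [0.648  0.0951 0.033 ]
A red 6 [261.  149.5] [0.6328 0.1613 0.033 ]
A green 3 [313. 139.] [0.6568 0.0589 0.033 ]
A green 7 [278.7 146. ] [0.6408 0.1265 0.033 ]
A orange 117 [343.1 138.7] [ 6.493e-01 -1.000e-04  5.500e-02]
A orange 104 [308.8 145.6] [0.634  0.0661 0.055 ]
A orange 97 [274.4 152.4] [0.6188 0.132  0.055 ]
K red 11 [268.4 209.9] [0.51   0.1416 0.033 ]
K red 11 [303.1 216.4] [0.4986 0.0743 0.033 ]
K red 11 [337.6 222.9] [0.487  0.0076 0.033 ]
K green 12 [286.7 213.1] [0.5044 0.1061 0.033 ]
K green 14 [321.3 219.5] [0.4931 0.0391 0.033 ]
K green 10 [356.5 226.3] [ 0.4811 -0.0286  0.033 ]
K orange 87 [278.4 219.3] [0.4868 0.1193 0.055 ]
K orange 105 [314.  225.9] [0.4755 0.0523 0.055 ]
K orange 116 [349.9 232.7] [ 0.4638 -0.0148  0.055 ]
```

View pics/crop.png

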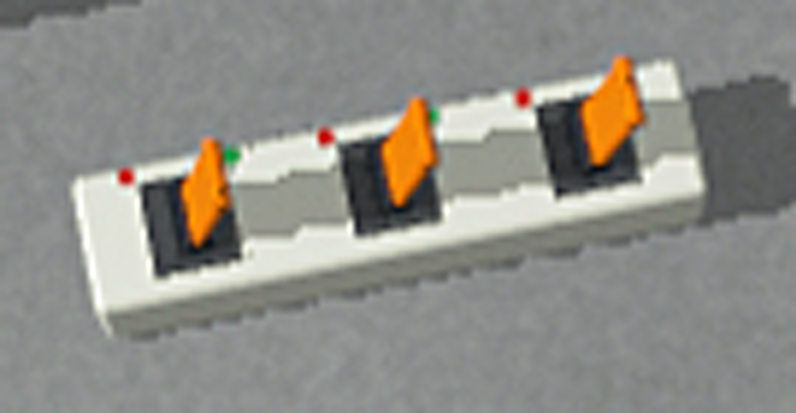

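Strip A measures 208 × 46 mm, so it is the real one; B and C are about 275 mm. Its centre is about (0.632, 0.073) and its yaw about 13°. The tool y axis is already nearly along the row.

Emit:
play_rows([
  {"az": 1.45,"claw": 0},
  {"tx": 38.5,"ty": -28,"claw": 0},
  {"tx": 38.5,"ty": -28,"claw": 0},
  {"tx": 38.5,"ty": -28,"claw": 0},
  {"tx": 38.5,"ty": -28,"claw": 0},
  {"tx": 38.5,"ty": -28,"claw": 0},
  {"tx": 38.5,"ty": -28,"claw": 0},
  {"tx": 38.5,"ty": -28,"claw": 0},
], squeeze=10)

```text
schema error: expected keys tx, ty, tz, ax, ay, az, claw
```

Emit:
play_rows([
  {"tx": 38.5,"ty": -28,"claw": 0},
  {"tx": 38.5,"ty": -28,"claw": 0},
  {"tx": 38.5,"ty": -28,"claw": 0},
  {"tx": 38.5,"ty": -28,"claw": 0},
  {"tx": 38.5,"ty": -28,"claw": 0},
  {"tx": 38.5,"ty": -28,"claw": 0},
  {"tx": 38.5,"ty": -28,"claw": 0},
  {"claw": 0},
])

```text
schema error: expected keys tx, ty, tz, ax, ay, az, claw
```

Emit:
play_rows([
  {"claw": 0},
  {"claw": 0},
  {"claw": 0},
])

```text
schema error: expected keys tx, ty, tz, ax, ay, az, claw
```

All keys are required in every row.

Emit:
play_rows([
  {"tx": 0,"ty": 0,"tz": 0,"ax": 0,"ay": 0,"az": 1.45,"claw": 0},
  {"tx": 38.5,"ty": -28,"tz": 0,"ax": 0,"ay": 0,"az": 0,"claw": 0},
  {"tx": 38.5,"ty": -28,"tz": 0,"ax": 0,"ay": 0,"az": 0,"claw": 0},
  {"tx": 38.5,"ty": -28,"tz": 0,"ax": 0,"ay": 0,"az": 0,"claw": 0},
  {"tx": 38.5,"ty": -28,"tz": 0,"ax": 0,"ay": 0,"az": 0,"claw": 0},
  {"tx": 38.5,"ty": -28,"tz": 0,"ax": 0,"ay": 0,"az": 0,"claw": 0},
  {"tx": 38.5,"ty": -28,"tz": 0,"ax": 0,"ay": 0,"az": 0,"claw": 0},
  {"tx": 38.5,"ty": -28,"tz": 0,"ax": 0,"ay": 0,"az": 0,"claw": 0},
], squeeze=10)

```text
time: 0.9
position: [0.3815, -0.3764, 0.2147]
orientation: [0.0, 0.994, 0.112, 0.0]
contact_force: [1.5, 0.8, -1.2]
gripper_width: 0.322
```

Emit:
play_rows([
  {"tx": 38.5,"ty": -28,"tz": 0,"ax": 0,"ay": 0,"az": 0,"claw": 0},
  {"tx": 38.5,"ty": -28,"tz": 0,"ax": 0,"ay": 0,"az": 0,"claw": 0},
  {"tx": 38.5,"ty": -28,"tz": 0,"ax": 0,"ay": 0,"az": 0,"claw": 0},
  {"tx": 38.5,"ty": -28,"tz": 0,"ax": 0,"ay": 0,"az": 0,"claw": 0},
  {"tx": 38.5,"ty": -28,"tz": 0,"ax": 0,"ay": 0,"az": 0,"claw": 0},
  {"tx": 38.5,"ty": -28,"tz": 0,"ax": 0,"ay": 0,"az": 0,"claw": 0},
  {"tx": 38.5,"ty": -28,"tz": 0,"ax": 0,"ay": 0,"az": 0,"claw": 0},
  {"tx": 38.5,"ty": -28,"tz": 0,"ax": 0,"ay": 0,"az": 0,"claw": 0},
])

```text
time: 1.7
position: [0.6313, -0.0891, 0.2144]
orientation: [0.0, 0.994, 0.112, -0.0]
contact_force: [1.5, -0.8, -0.2]
gripper_width: 0.008
```

Emit:
play_rows([
  {"tx": 38.5,"ty": -28,"tz": 0,"ax": 0,"ay": 0,"az": 0,"claw": 0},
  {"tx": 0,"ty": 0,"tz": 0,"ax": 0,"ay": 0,"az": 0,"claw": 0},
  {"tx": 0,"ty": 0,"tz": 0,"ax": 0,"ay": 0,"az": 0,"claw": 0},
  {"tx": 0,"ty": 0,"tz": 0,"ax": 0,"ay": 0,"az": 0,"claw": 0},
  {"tx": 0,"ty": 0,"tz": 0,"ax": 0,"ay": 0,"az": 0,"claw": 0},
])

```text
time: 2.2
position: [0.6609, -0.0569, 0.2146]
orientation: [0.001, 0.994, 0.111, -0.0]
contact_force: [0.2, 0.3, -0.4]
gripper_width: 0.003
```

Run:
```python
from h import *
import pickle
s=arm.read_state(); print(s['time'],s['position'],s['orientation'],s['gripper_width'])
p=s['position'];C=np.array([.632,.073]);a=np.radians(12.97);y=np.array([-np.sin(a),np.cos(a)]);x=np.array([np.cos(a),np.sin(a)])
print('strip frame',(p[:2]-C)@x,(p[:2]-C)@y)
c=arm.get_image("wrist"); pickle.dump(c,open("w.pkl","wb")); cv2.imwrite("pics/w1.png",c["img"][:,:,::-1])
```

```text
2.2 [ 0.66090749 -0.05687555  0.21463953] [ 5.35859932e-04  9.93768397e-01  1.11463132e-01 -2.35755911e-04] 0.0027610527413732587
strip frame -0.0009793882267174203 -0.1330501457150969
```

View pics/w1.png

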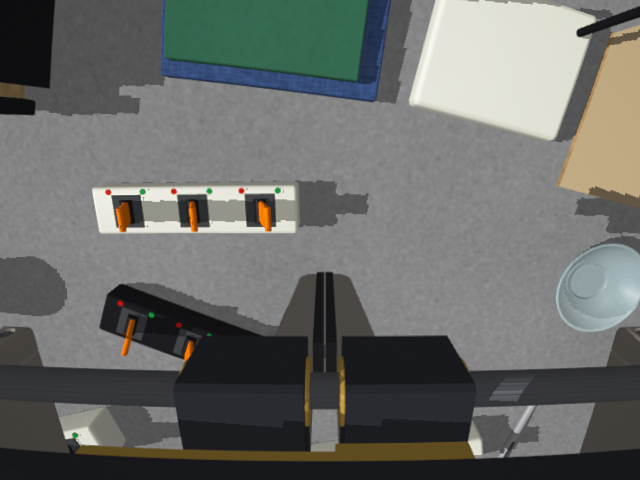

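The wrist view shows the white strip level at rows 187–233, so the tool is aligned with it. The toggles are on (123, 193 and 264, 214). I'll cross-check its position from this view.

Run:
```python
from h import *
import pickle
c=pickle.load(open("w.pkl","rb"));im=c["img"];h=cv2.cvtColor(im,cv2.COLOR_RGB2HSV).astype(int)[175:240,85:305]
C=np.array([.632,.073]);a=np.radians(12.97);y=np.array([-np.sin(a),np.cos(a)]);x=np.array([np.cos(a),np.sin(a)])
def sf(u,v,z): p=ray(c,u,v,z)[:2]; return ((p-C)@x).round(4),((p-C)@y).round(4)
for col,m in dict(red=((h[...,0]>170)|(h[...,0]<5))&(h[...,1]>110),green=(h[...,0]>45)&(h[...,0]<85)&(h[...,1]>90),orange=(h[...,0]>8)&(h[...,0]<20)&(h[...,1]>150)).items():
    n,l,st,ce=cv2.connectedComponentsWithStats(m.astype(np.uint8))
    for i in range(1,n):
        if st[i,4]>4: print(col,st[i,4],ce[i]+[85,175],sf(*(ce[i]+[85,175]),.053 if col=="orange" else .032))
print([sf(*q,.032) for q in((94,188),(298,183),(298,233),(100,233))])
c=pickle.load(open("top.pkl","rb"))
print([sf(*q,.033) for q in((328.2,136.2),(294.7,142.8),(261,149.5))])
```

```text
red 26 [241.  190.5] (np.float64(0.0226), np.float64(-0.0508))
red 23 [107.7826087  191.91304348] (np.float64(0.0224), np.float64(0.0861))
red 23 [173.2173913  191.08695652] (np.float64(0.0225), np.float64(0.0178))
green 22 [277.09090909 190.09090909] (np.float64(0.0228), np.float64(-0.0869))
green 23 [142.         191.17391304] (np.float64(0.0228), np.float64(0.05))
green 20 [208.9 190.7] (np.float64(0.0226), np.float64(-0.0186))
orange 310 [264.30645161 215.03548387] (np.float64(0.0024), np.float64(-0.0765))
orange 329 [123.14589666 215.96352584] (np.float64(0.0022), np.float64(0.0615))
orange 215 [192.8        215.97674419] (np.float64(0.0018), np.float64(-0.0075))
[(np.float64(0.0266), np.float64(0.1001)), (np.float64(0.0297), np.float64(-0.1078)), (np.float64(-0.0216), np.float64(-0.1066)), (np.float64(-0.0209), np.float64(0.1021))]
[(np.float64(0.0205), np.float64(-0.05)), (np.float64(0.0206), np.float64(0.0179)), (np.float64(0.0206), np.float64(0.0859))]
```

The two views agree within 2 mm. Descending with a 2 mm sideways correction.

Emit:
play_rows([
  {"tx": 2,"ty": 0,"tz": 31,"ax": 0,"ay": 0,"az": 0,"claw": 0},
  {"tx": 0,"ty": 0,"tz": 31,"ax": 0,"ay": 0,"az": 0,"claw": 0},
  {"tx": 0,"ty": 0,"tz": 31,"ax": 0,"ay": 0,"az": 0,"claw": 0},
  {"tx": 0,"ty": 0,"tz": 31,"ax": 0,"ay": 0,"az": 0,"claw": 0},
  {"tx": 0,"ty": 0,"tz": 30,"ax": 0,"ay": 0,"az": 0,"claw": 0},
  {"tx": 0,"ty": 0,"tz": 0,"ax": 0,"ay": 0,"az": 0,"claw": 0},
  {"tx": 0,"ty": 0,"tz": 0,"ax": 0,"ay": 0,"az": 0,"claw": 0},
  {"tx": 0,"ty": 0,"tz": 0,"ax": 0,"ay": 0,"az": 0,"claw": 0},
])

```text
time: 3.05
position: [0.6649, -0.0547, 0.0628]
orientation: [0.0, 0.994, 0.113, 0.002]
contact_force: [-0.2, 1.1, 0.9]
gripper_width: 0.003
```

Emit:
play_rows([
  {"tx": -1,"ty": -12,"tz": 2,"ax": 0,"ay": 0,"az": 0,"claw": 0},
  {"tx": 0,"ty": -12,"tz": 0,"ax": 0,"ay": 0,"az": 0,"claw": 0},
  {"tx": 0,"ty": -12,"tz": 0,"ax": 0,"ay": 0,"az": 0,"claw": 0},
  {"tx": 0,"ty": -12,"tz": 0,"ax": 0,"ay": 0,"az": 0,"claw": 0},
  {"tx": 0,"ty": -12,"tz": 0,"ax": 0,"ay": 0,"az": 0,"claw": 0},
  {"tx": 0,"ty": -12,"tz": 0,"ax": 0,"ay": 0,"az": 0,"claw": 0},
  {"tx": 0,"ty": -12,"tz": 0,"ax": 0,"ay": 0,"az": 0,"claw": 0},
  {"tx": 0,"ty": -12,"tz": 0,"ax": 0,"ay": 0,"az": 0,"claw": 0},
])

```text
time: 3.85
position: [0.6408, 0.0402, 0.0585]
orientation: [0.0, 0.994, 0.113, -0.0]
contact_force: [0.2, 0.7, 0.8]
gripper_width: 0.004
```

Emit:
play_rows([
  {"tx": 0,"ty": -12,"tz": -1,"ax": 0,"ay": 0,"az": 0,"claw": 0},
  {"tx": 0,"ty": -12,"tz": 0,"ax": 0,"ay": 0,"az": 0,"claw": 0},
  {"tx": 0,"ty": -12,"tz": 0,"ax": 0,"ay": 0,"az": 0,"claw": 0},
  {"tx": 0,"ty": -12,"tz": 0,"ax": 0,"ay": 0,"az": 0,"claw": 0},
  {"tx": 0,"ty": -12,"tz": 0,"ax": 0,"ay": 0,"az": 0,"claw": 0},
  {"tx": 0,"ty": -12,"tz": 0,"ax": 0,"ay": 0,"az": 0,"claw": 0},
  {"tx": 0,"ty": -12,"tz": 0,"ax": 0,"ay": 0,"az": 0,"claw": 0},
  {"tx": 0,"ty": -12,"tz": 0,"ax": 0,"ay": 0,"az": 0,"claw": 0},
])

```text
time: 4.65
position: [0.6192, 0.1336, 0.0595]
orientation: [0.0, 0.994, 0.113, -0.0]
contact_force: [-0.7, 0.2, 0.4]
gripper_width: 0.006
```

Emit:
play_rows([
  {"tx": 0,"ty": -12,"tz": 0,"ax": 0,"ay": 0,"az": 0,"claw": 0},
  {"tx": 0,"ty": -12,"tz": 0,"ax": 0,"ay": 0,"az": 0,"claw": 0},
  {"tx": 0,"ty": -12,"tz": 0,"ax": 0,"ay": 0,"az": 0,"claw": 0},
  {"tx": 0,"ty": -12,"tz": 0,"ax": 0,"ay": 0,"az": 0,"claw": 0},
  {"tx": 0,"ty": -12,"tz": 0,"ax": 0,"ay": 0,"az": 0,"claw": 0},
  {"tx": 0,"ty": -12,"tz": 0,"ax": 0,"ay": 0,"az": 0,"claw": 0},
  {"tx": 0,"ty": -5,"tz": 0,"ax": 0,"ay": 0,"az": 0,"claw": 0},
  {"tx": 0,"ty": 0,"tz": 0,"ax": 0,"ay": 0,"az": 0,"claw": 0},
])

```text
time: 5.45
position: [0.6019, 0.2089, 0.0596]
orientation: [-0.0, 0.994, 0.114, -0.0]
contact_force: [0.1, 0.1, 0.1]
gripper_width: 0.008
```

Run:
```python
from h import *
a=arm.get_image("scene")["img"][190:370,200:440]
cv2.imwrite("pics/s2.png",cv2.resize(a,None,fx=3,fy=3)[:,:,::-1])
```

```text
(no output)
```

View pics/s2.png

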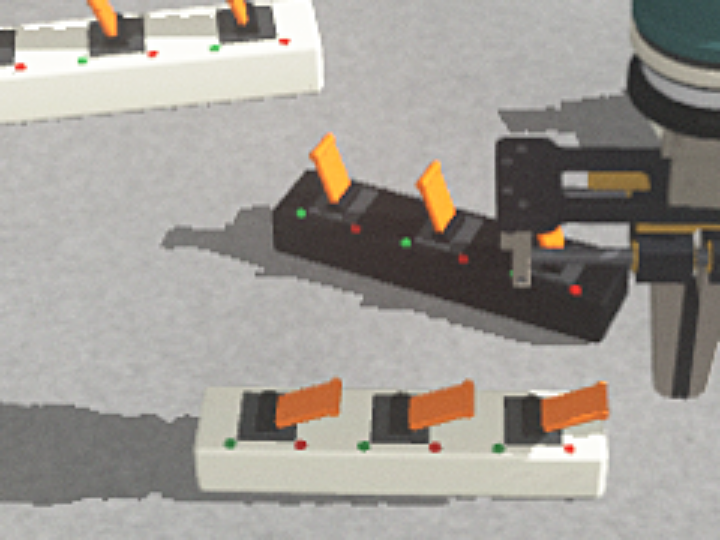

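In this crop all three white toggles are tipped to off (around 310, 440 and 575, row 402), and the black strip's toggles are still upright. The fingers are past the last toggle, so I'll lift clear.

Emit:
play_rows([
  {"tx": 0,"ty": 0,"tz": -30,"ax": 0,"ay": 0,"az": 0,"claw": 0},
  {"tx": 0,"ty": 0,"tz": -30,"ax": 0,"ay": 0,"az": 0,"claw": 0},
  {"tx": 0,"ty": 0,"tz": -30,"ax": 0,"ay": 0,"az": 0,"claw": 0},
  {"tx": 0,"ty": 0,"tz": -30,"ax": 0,"ay": 0,"az": 0,"claw": 0},
  {"tx": 0,"ty": 0,"tz": -30,"ax": 0,"ay": 0,"az": 0,"claw": 0},
  {"tx": 0,"ty": 0,"tz": 0,"ax": 0,"ay": 0,"az": 0,"claw": 0},
  {"tx": 0,"ty": 0,"tz": 0,"ax": 0,"ay": 0,"az": 0,"claw": 0},
  {"tx": 0,"ty": 0,"tz": 0,"ax": 0,"ay": 0,"az": 0,"claw": 0},
])

```text
time: 6.3
position: [0.6016, 0.2067, 0.2083]
orientation: [0.0, 0.994, 0.113, -0.001]
contact_force: [0.2, 0.2, -0.5]
gripper_width: 0.005
```

Run:
```python
from h import *
a=arm.get_image("scene")["img"][190:370,200:440]
cv2.imwrite("pics/s3.png",cv2.resize(a,None,fx=3,fy=3)[:,:,::-1])
```

```text
(no output)
```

View pics/s3.png

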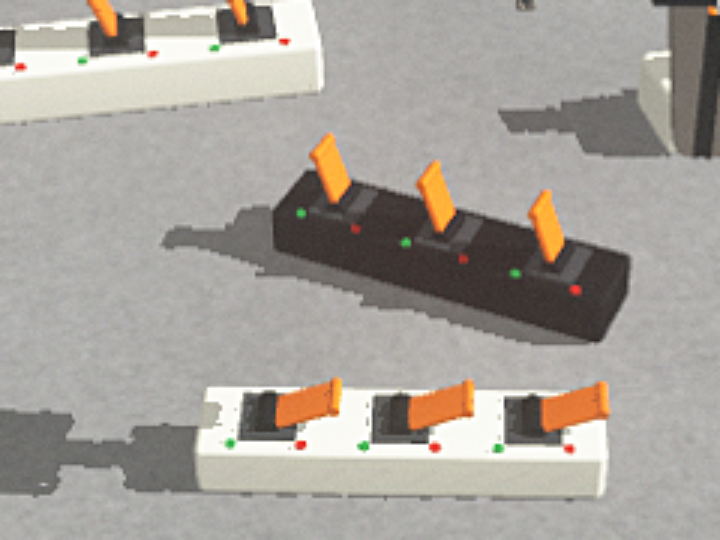

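After the lift, all three white toggles are off, the black strip's three are still on, and the gripper is clear.

```bash
python3 -c "
from bench import arm
print(arm.job_done())"
```

```text
the job is handed in; nothing more can be done
None
```

All three toggles of the white strip are off, and I have handed the job in. I tipped them with one continuous drag of the closed fingertips from the robot's right to its left. The TCP was about 59–63 mm above the desk.

- **Which strip:** I used the smallest white strip, measured at about 208 × 46 mm. The two look-alikes measured about 275 mm long. It is centred near (0.632, 0.073) m at a yaw of about 13°, and the top and wrist views agreed within about 2 mm.
- **Last checks:** The final scene picture shows all three white toggles tipped over and the black strip's three toggles still on. The gripper was lifted clear to about 208 mm, and the last force reading was under about 0.6 N. The job took about 6.3 s of robot time.
- **Not measured:** I judged the toggles' positions by eye from the pictures, since their joint angles cannot be read. No check failed, though the first move calls were refused because every row needs all its keys, and nothing moved.

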